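# Release the ratchet and lower the blood-draw arm board

### The arm

A 6-joint arm with a two-finger parallel gripper is mounted at the origin on the work surface. World frame = base frame: x ahead of the robot, y to its left, z up, the work surface at z = 0. Lengths are in m, angles in degrees, forces in N, time in s.
With the tool pointing down it reaches from about 0.15 to 0.775 m from the base axis. Payload 6.1 kg.
Tool frame: the origin (TCP) lies on the mounting face of the last link; the fingertips stand 173 mm ahead of it and the grasp point (between the pads) lies 155 mm ahead of it; z points along the fingers, y is the line along which they close (so a half turn about z gives the same grasp; the last joint's range is limited). The gripper opens to 85 mm and grips with 20 to 120 N. Pads are 22 mm wide; open, the fingers measure 114 mm over their backs; the gripper's body (76 mm by 85 mm) begins 54 mm behind the grasp point. The pads swing forward as they close: fully open they stand 13 mm farther back than shut.
Start: joints at [-73.912, 7.208, -2.269, 80.523, 0, 90], TCP at [0.145, -0.504, 0.405] pointing down, gripper open.
Joint ranges: [-155.77, 155.77], [-54.66, 111.73], [-72.52, 77.12], [-102.08, 115.82], [-83.92, 84.16], [-180, 180]. Speed limits (degrees/s): [136.94, 136.94, 172.46, 180, 180, 180].

### API

Orientations are given as [roll, pitch, yaw] about the fixed x, y, z axes, in that order (R = Rz(yaw) Ry(pitch) Rx(roll)).
In Python, from rig import bot gives the robot as it stands.
- The arm moves only by the tool carry_out, never from a script. Its argument "steps" is a list that holds one entry, the list of rows, each a list of 7 numbers: the turn, a rotation vector about the world's x, y, z normalised to -1 to 1, where 1 is 6 degrees, then the shift along the world's x, y, z normalised to -1 to 1, where 1 is 0.025 m, then the opening, from -1 (shut) to 1 (fully open). In form: [[[rx, ry, rz, tx, ty, tz, jaw], ...]]. A call has 1 to 20 rows; each row shifts and turns the commanded pose from where the row before left it; what a row does not reach is not made up. A row lasts 1/12 s, in which the tool goes at most 41.7 mm and 7.16 degrees, less where a joint would pass 70% of its speed; a pose out of reach is approached as far as the arm can. A call with a number of a shift or a turn outside -1 to 1 is refused whole. A call with a gripper value outside its range is refused whole. The fingers move at their own pace and stop on an object; "force" is the grip in N (left out, the last holds). Time passes only in rows, so rows that do not move let the fingers close. It gives the time, the measured TCP pose, the force, the opening and the grip force at its end, in the units of the state.
- bot.read_state(): the state, without advancing time (a new reading comes with each control period).
- bot.capture(name): name is "scene" or "top" or "wrist"; returns a dict with "image" (400x640x3 uint8, blue, green, red), "fx", "fy", "cx", "cy" (pixels), "D" ([k1, k2, p1, p2, k3] as OpenCV has them; the pictures are not rectified), "world_from_camera" (4x4, takes a point from camera to world coordinates); the wrist camera has in their place "T_tool_cam" (4x4, takes a point from camera to tool coordinates, whose origin is the TCP and whose axes are the flange's). Camera axes: x right, y down, z forward; pixel columns grow to the right and rows downward; lengths in m; the calibration is good to about 2 mm. A picture is of the moment at which its call begins: read the wrist's pose just before it. There is no depth.
- bot.close_job(): hands the job in; it is judged then, once.
Trained networks look in a picture, given as the dict that the camera call returned (one of the last four; its "shot" number tells which), for a name from the list of things; names that differ only in an ending like _2 or _b are one class to them, and where a whole thing is asked for, a point or a joint stands for the part that bears it (a point fixed in the world has none). Each returns a list of dicts, best first, with "confidence" (0 to 1); they miss things now and then, are a little off and sometimes report something else, mostly with a low value. They report only what shows in the picture. A call takes as long as a camera call.
- bot.trace(name, picture): "region" (400x640 bool, what is visible of it) and "pixel" ([column, row] in pixels, amid what is visible of it).
The state is a dict: "time_s": time; "joints": joint angles; "qd": joint speeds; "tau": joint torques, N m; "tcp_pos": TCP position; "ee_rot": TCP orientation; "wrist_force": force on the tool from outside, world axes, zero at the start; "moment": the same for the moment, N m; "width": finger opening in m; "gripper_force": force on a finger pad.
Only numpy, scipy, OpenCV 4.12 (cv2) and the standard library are available. Lean on these libraries where they do the work, as an engineer would, in place of code of your own. Each camera call takes 0.05 s, during which the arm holds its last target. There are 200 camera calls.

### The job

The blue arm board is propped up by its ratchet. Press the red paddle of the pawl all the way down so that the pawl comes out of the teeth and stays out, then push the blue board steadily down past the teeth until it lies flat on its rest, without slamming it. Only press and push, do not lift the board or take hold of anything; leave the pawl released and the other things on the bench where they are, and finish with the hand clear.

Things in the scene. Friction and masses are not known exactly. Their poses are not given: they have to be found in the camera images.
- stand: white base plate 370 x 130 mm, screwed to the bench, carrying the mechanism. Origin on the bench right under the board's hinge; z up; x points level from hinge to the board's free end (paddle on the -x side), y along the hinge axis. Hinge at z = 70 mm, with a toothed wheel of 65 mm radius on it. Pawl pivot at x = -55, z = 126 mm, between dark cheeks 134 mm high.
- paddle_top (a point): centre of the top face of the red paddle (46 x 40 mm), the tail of the pawl; moves with it. Engaged: level, x = -100, z = 145.5 mm of the stand. Pressed straight down about 17 mm (3 to 5 N, then a hard stop), it lifts the pawl's nose out of the teeth. The pivot is stiff, without spring: the pawl stays where it is left.
- pawl (a joint): angle of the pawl (rad): 0 engaged in the teeth (as it starts), about 0.13 the nose just clears the teeth, 0.40 paddle fully down at its stop
- armboard (a joint): angle of the blue board above level (rad), starting at 0.55 to 0.64; 0 is flat on its rubber rest posts, a hard stop. With the pawl engaged it has a few degrees of play and cannot go down; with the pawl released, 2 to 7 N on its outer half moves it, and the stiff hinge holds it wherever it is left.
- board_spot (a point): middle of the width of the blue board's top face, 190 mm out from the hinge; moves with the board. The hard pad is 115 mm wide; its top face runs from 75 to 250 mm out from the hinge, 30 mm above the hinge line; when flat it is 100 mm above the bench.
- tape_roll: white roll of tape lying flat, 64 mm across, 24 mm high, loose beside the stand; origin at the centre of its underside
- jar: small clear specimen jar with orange cap, 42 mm across, 62 mm high, loose beside the stand; origin at the centre of its underside
- marker: white marker pen with green cap, 122 mm long, 15 mm thick, lying loose beside the stand; origin on the bench under its body
- sharps_bin: red sharps bin with white lid, 106 x 126 mm, 130 mm high, loose, away from the stand; origin at the centre of its underside
- spray_bottle: white bottle with blue cap, 64 mm across, 170 mm high, loose, away from the stand; origin at the centre of its underside
- steel_bowl: steel bowl, 120 mm across, 45 mm high, loose, away from the stand; origin at the centre of its underside
- glove_box: blue glove box, 120 x 230 mm, 70 mm high, loose at the right; origin at the centre of its underside

How it is judged (in metres and radians):
On the way, in this order (a step that is already met when the one before it is completed fails the run):
1. the pawl is pressed clear of the teeth while the board is still up (value of joint pawl above 0.25 rad and value of joint armboard above 0.45 rad), for 0.2 s.
2. the board is pushed down flat (value of joint armboard below 0.04 rad), for 0.2 s.
At the end, for the whole second after the job is handed in: the board lies flat and still (within 0.04 rad of level) and the pawl is still released (above 0.2 rad) (value of joint armboard below 0.04 rad and value of joint pawl above 0.2 rad and velocity of joint armboard between -0.05 and 0.05 rad/s); the robot touches nothing.
It fails at once if a bystander is moved or lifted by more than 25 mm (distance of any of tape_roll, jar, marker, sharps_bin, spray_bottle, steel_bowl, glove_box from where it was at the start of the episode above 0.025 m).
It fails at once if the board is lifted above where it stood (value of joint armboard above 0.69 rad).
It fails at once if the board is slammed down (faster than 2.5 rad/s) (velocity of joint armboard below -2.5 rad/s).
It also fails if it takes over 35 s, if anything falls off the work surface, if the arm or the gripper's body presses on something with over 40 N, if the wrist force passes 120 N, or if a joint passes its speed limit or range.

## Working session

There is one attempt and no reset: what is moved stays moved. The work goes in short steps, Python scripts to look and compute and a tool call to move; the robot and the scene stay as the last step left them, time stands still between calls to the robot, and variables do not carry over. Pictures are saved under pics/ and viewed, at most 10 in all, crops included, and the job is handed in when it is done.

Besides the shell and the picture viewer there is one more tool, called by a JSON object that holds its "api" and its "payload". carry_out: Moves the arm, as the interface text tells. Scaled input: -1 to 1 covers 0.025 m each way for a shift and 6 degrees each way for a turn. Its arguments: {"type":"object","properties":{"steps":{"type":"array"},"force":{"type":"number"}},"required":["steps"]}

```bash
mkdir -p pics
cat > h.py <<'E'
import numpy as np, cv2
from rig import bot
def px2z(p,uv,z):
    K=np.array([[p["fx"],0,p["cx"]],[0,p["fy"],p["cy"]],[0,0,1.]])
    n=cv2.undistortPoints(np.array([[uv]],float),K,np.array(p["D"],float))[0,0]
    T=np.array(p["world_from_camera"]); d=T[:3,:3]@[n[0],n[1],1]; o=T[:3,3]
    return o+d*(z-o[2])/d[2]
def w2px(p,X):
    K=np.array([[p["fx"],0,p["cx"]],[0,p["fy"],p["cy"]],[0,0,1.]])
    T=np.linalg.inv(np.array(p["world_from_camera"]))
    return cv2.projectPoints(np.atleast_2d(X).astype(float),cv2.Rodrigues(T[:3,:3])[0],T[:3,3],K,np.array(p["D"],float))[0][:,0]
E
python3 - <<'E'
from h import *
for c in ["top","scene"]:
    p=bot.capture(c); cv2.imwrite(f"pics/{c}0.png",p["image"]); print(c,np.round(p["world_from_camera"],3).tolist())
    for n,z in [("paddle_top",.1455),("board_spot",.2),("stand",.01),("tape_roll",.024),("jar",.06),("marker",.01),("sharps_bin",.13),("spray_bottle",.17),("steel_bowl",.04),("glove_box",.07)]:
        for r in bot.trace(n,p)[:1]:
            print(n,round(r["confidence"],2),np.round(r["pixel"]),np.round(px2z(p,r["pixel"],z),3),r["region"].sum())
            if n=="paddle_top" or n=="stand":
                print(cv2.minAreaRect(np.argwhere(r["region"])[:,::-1].astype(np.float32)))
E
```

```text
top [[-0.004, -0.998, 0.058, 0.445], [-1.0, 0.004, -0.004, -0.094], [0.004, -0.058, -0.998, 1.548], [0.0, 0.0, 0.0, 1.0]]
paddle_top 0.8 [336. 215.] [ 0.491 -0.153  0.145] 224
((334.0, 211.50001525878906), (33.42118453979492, 10.77599048614502), 38.65980911254883)
board_spot 0.79 [294. 178.] [ 0.616 -0.005  0.2  ] 1809
stand 0.7 [307. 191.] [ 0.589 -0.046  0.01 ] 3243
((309.0514831542969, 192.1460723876953), (96.27272033691406, 36.23509979248047), 39.61068344116211)
tape_roll 0.69 [338. 217.] [ 0.485 -0.166  0.024] 214
jar 0.68 [340. 174.] [ 0.647 -0.17   0.06 ] 108
marker 0.44 [279. 202.] [0.547 0.064 0.01 ] 80
sharps_bin 0.91 [180. 184.] [0.604 0.414 0.13 ] 1290
spray_bottle 0.81 [184. 236.] [0.418 0.38  0.17 ] 391
steel_bowl 0.68 [293. 178.] [0.637 0.008 0.04 ] 1877
scene [[-0.669, 0.513, -0.538, 1.176], [0.743, 0.446, -0.499, 0.526], [-0.016, -0.734, -0.679, 0.939], [0.0, 0.0, 0.0, 1.0]]
paddle_top 0.74 [306. 171.] [ 0.501 -0.136  0.145] 202
((304.8823547363281, 173.52944946289062), (27.649059295654297, 11.64171028137207), 75.96376037597656)
board_spot 0.86 [314. 211.] [0.651 0.033 0.2  ] 1238
stand 0.73 [315. 231.] [ 0.579 -0.034  0.01 ] 4580
((314.72491455078125, 218.93667602539062), (122.18534851074219, 52.73331832885742), 82.40535736083984)
tape_roll 0.64 [346. 201.] [ 0.422 -0.035  0.024] 275
jar 0.83 [269. 219.] [ 0.666 -0.139  0.06 ] 268
marker 0.74 [351. 248.] [0.557 0.09  0.01 ] 196
sharps_bin 0.57 [449. 319.] [0.651 0.435 0.13 ] 3587
spray_bottle 0.88 [484. 272.] [0.516 0.441 0.17 ] 1180
steel_bowl 0.84 [218. 186.] [ 0.662 -0.397  0.04 ] 748
glove_box 0.88 [228. 137.] [ 0.484 -0.561  0.07 ] 1765
```

Run:
```python
import cv2
a=cv2.imread("pics/top0.png")[120:270,220:420];b=cv2.imread("pics/scene0.png")[120:300,220:420]
cv2.imwrite("pics/tc.png",cv2.resize(a,None,fx=4,fy=4,interpolation=2));cv2.imwrite("pics/sc.png",cv2.resize(b,None,fx=3.3,fy=3.3,interpolation=2))
```

```text
(no output)
```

View pics/tc.png

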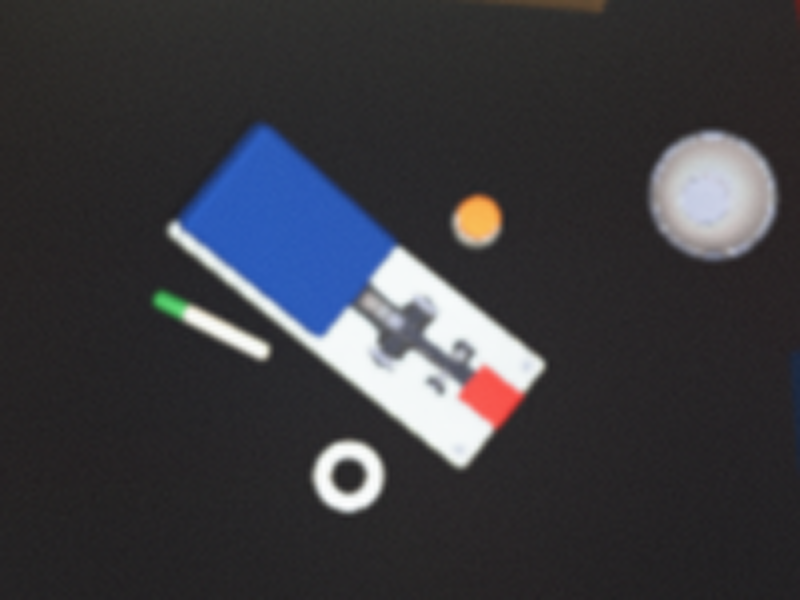

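View pics/sc.png

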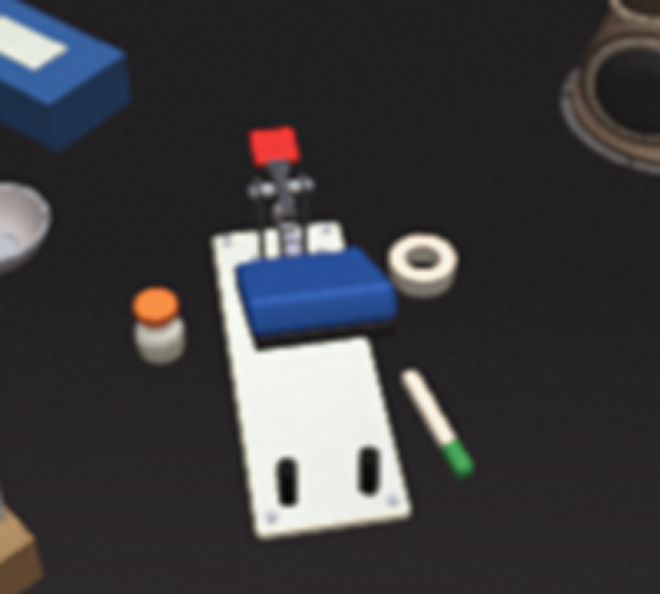

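The top view shows the paddle centre at about (343,219), with the blue board extending up and left to about (265,152)–(285,175). The tape, jar and marker lie beside the stand. The scene view agrees, with the paddle at about (303,164). Next I fit the stand pose.

Run:
```python
from h import *
from scipy.optimize import least_squares
P={c:bot.capture(c) for c in ["top","scene"]}
red={}
for c,b in [("top",(325,200,360,235)),("scene",(285,150,325,185))]:
    hsv=cv2.cvtColor(P[c]["image"],cv2.COLOR_BGR2HSV); m=np.zeros((400,640),np.uint8)
    x0,y0,x1,y1=b; s=hsv[y0:y1,x0:x1]; m[y0:y1,x0:x1]=((s[...,0]<12)|(s[...,0]>170))&(s[...,1]>140)&(s[...,2]>120)
    v=np.argwhere(m)[:,::-1]; red[c]=v.mean(0); print(c,red[c],len(v),cv2.minAreaRect(v.astype(np.float32)))
f=lambda u,s,o:np.array(u)/s+o
o=np.array([220,120])-.4
cor=[((75,57.5),(320,335)),((75,-57.5),(397,247)),((250,57.5),(180,222)),((250,-57.5),(262,125))]
cp=[f(u,4,o) for _,u in cor]
near=[f((545,365),4,o),f((460,468),4,o)]
N=[px2z(P["top"],u,.01) for u in near]; print("plate width",np.linalg.norm(N[0]-N[1]))
def W(q,X): c,s=np.cos(q[2]),np.sin(q[2]); X=np.array(X); return np.array([q[0]+c*X[0]-s*X[1],q[1]+s*X[0]+c*X[1],X[2]])
def bd(q,r,y,h=.03): c,s=np.cos(q[3]),np.sin(q[3]); return W(q,[r*c-h*s,y,.07+r*s+h*c])
def res(q):
    e=[]
    for c in P: e.append(2*(w2px(P[c],W(q,[-.1,0,.1455]))[0]-red[c]))
    for (X,_),u in zip(cor,cp): e.append(w2px(P["top"],bd(q,X[0]/1e3,X[1]/1e3))[0]-u)
    e.append([(W([0,0,q[2]],[1,0,0])@(N[0]-N[1]))*300])
    return np.concatenate(e)
r=least_squares(res,[.57,-.05,.87,.6]); q=r.x
print("pose",q[:2],np.degrees(q[2]),q[3]); print(np.round(r.fun,1))
print("paddle",W(q,[-.1,0,.1455])); print("spot",bd(q,.19,0), "tip",bd(q,.25,0),"flat .19,.22",W(q,[.19,0,.1]),W(q,[.22,0,.1]))
s=bot.read_state(); print(s)
```

```text
top [342.45 218.85] 120 ((342.3536682128906, 218.68292236328125), (12.962422370910645, 9.370426177978516), 38.65980911254883)
scene [302.60992908 163.4964539 ] 141 ((302.7744140625, 163.4695281982422), (10.38056468963623, 14.024806022644043), 83.6598129272461)
plate width 0.12975814366869107
pose [ 0.54086413 -0.09541018] 50.83291711022152 0.5533405019559368
[-0.7 -0.6  0.2 -1.1 -0.   1.7  1.  -1.1 -0.8  0.6  0.4 -1.5 -0.5]
paddle [ 0.47770573 -0.17294093  0.1455    ]
spot [0.63300026 0.01769248 0.19537432] tip [0.66524036 0.05726915 0.22690625] flat .19,.22 [0.66086508 0.05189823 0.1       ] [0.6798126  0.07515746 0.1       ]
{'time_s': 1.2, 'joints': array([-7.39108331e+01,  7.21129444e+00, -2.26775079e+00,  8.05231172e+01,
       -7.04388647e-04,  8.99999420e+01]), 'qd': array([-0.06082056,  0.04828478, -0.0786149 ,  0.04335282, -0.15202166,
       -0.05824552]), 'tau': array([-3.59044454e-03, -4.35718846e+01,  3.53096795e+01,  1.30711982e-03,
       -2.59894359e-04, -9.19428714e-06]), 'tcp_pos': array([ 0.14549551, -0.50444438,  0.40467189]), 'ee_rot': array([-1.79997838e+02,  7.04386458e-04,  1.60892249e+01]), 'wrist_force': array([-0.06700552,  1.04284712, -0.14982735]), 'moment': array([-0.01587522, -0.00797169, -0.00072298]), 'gripper_force': 0.0, 'width': 0.0853633590840832}
```

{"api": "carry_out", "payload": {"steps": [[[0,0,0.417,0.946,0.943,0,-1],[0,0,0.417,0.946,0.943,0,-1],[0,0,0.417,0.946,0.943,0,-1],[0,0,0.417,0.946,0.943,0,-1],[0,0,0.417,0.946,0.943,0,-1],[0,0,0.417,0.946,0.943,0,-1],[0,0,0.417,0.946,0.943,0,-1],[0,0,0.417,0.946,0.943,-0.3,-1],[0,0,0.417,0.946,0.943,-0.3,-1],[0,0,0.417,0.946,0.943,-0.3,-1],[0,0,0.417,0.946,0.943,-0.3,-1],[0,0,0.417,0.946,0.943,-0.3,-1],[0,0,0.417,0.946,0.943,-0.3,-1],[0,0,0.417,0.946,0.943,-0.3,-1],[0,0,0,0,0,0,-1],[0,0,0,0,0,0,-1],[0,0,0,0,0,0,-1]]]}}

```text
time_s: 2.62
tcp_pos: [0.4765, -0.1743, 0.3522]
ee_rot: [-180.0, 0.0, 51.1]
wrist_force: [-0.1, -0.8, 0.3]
width: 0.0002
gripper_force: 0.0
```

{"api": "carry_out", "payload": {"steps": [[[0,0,0,0,0,-0.2,-1],[0,0,0,0,0,-0.2,-1],[0,0,0,0,0,-0.2,-1],[0,0,0,0,0,-0.2,-1],[0,0,0,0,0,-0.2,-1],[0,0,0,0,0,-0.2,-1],[0,0,0,0,0,-0.2,-1],[0,0,0,0,0,-0.2,-1],[0,0,0,0,0,-0.1,-1],[0,0,0,0,0,-0.1,-1],[0,0,0,0,0,-0.1,-1],[0,0,0,0,0,0,-1]]]}}

```text
time_s: 3.62
tcp_pos: [0.4759, -0.1752, 0.3044]
ee_rot: [180.0, 0.2, 51.1]
wrist_force: [-3.3, -4.2, 2.7]
width: 0.0002
gripper_force: 2.4
```

Run:
```python
from h import *
p=bot.capture("scene");cv2.imwrite("pics/s1.png",cv2.resize(p["image"][90:280,220:420],None,fx=3,fy=3,interpolation=2))
s=bot.read_state();print(s["tcp_pos"],s["wrist_force"])
```

```text
[ 0.47606565 -0.17511878  0.30455093] [-3.17752758 -3.60381569  2.7552507 ]
```

View pics/s1.png

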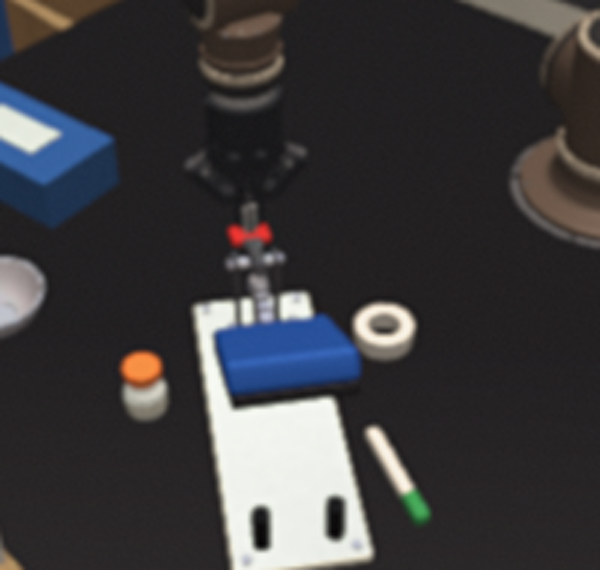

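The fingertips press on the red paddle (crop (250,233)) and the paddle has tilted down. I'll keep pressing to the hard stop.

{"api": "carry_out", "payload": {"steps": [[[0,0,0,0,0,-0.1,-1],[0,0,0,0,0,-0.1,-1],[0,0,0,0,0,0,-1],[0,0,0,0,0,0,-1]]]}}

```text
time_s: 4.0
tcp_pos: [0.4758, -0.1751, 0.3024]
ee_rot: [179.8, 0.2, 51.1]
wrist_force: [-11.1, -2.9, 19.8]
width: -0.0
gripper_force: 11.3
```

{"api": "carry_out", "payload": {"steps": [[[0,0,0,0,0,0.4,-1],[0,0,0,0,0,0.6,-1],[0,0,0,0,0,1,-1],[0,0,0,0,0,1,-1],[0,0,0,0,0,1,-1],[0,0,0,0,0,1,-1],[0,0,0,0,0,1,-1],[0,0,0,0.708,0.868,0,-1],[0,0,0,0.708,0.868,0,-1],[0,0,0,0.708,0.868,0,-1],[0,0,0,0.708,0.868,0,-1],[0,0,0,0.708,0.868,0,-1],[0,0,0,0.708,0.868,0,-1],[0,0,0,0.708,0.868,0,-1],[0,0,0,0.708,0.868,0,-1],[0,0,0,0.708,0.868,0,-1],[0,0,0,0,0,-0.4,-1],[0,0,0,0,0,0,-1],[0,0,0,0,0,0,-1]]]}}

```text
time_s: 5.58
tcp_pos: [0.6359, 0.0212, 0.4387]
ee_rot: [-179.9, 0.1, 51.2]
wrist_force: [-0.3, -0.3, 1.3]
width: -0.0
gripper_force: 0.0
```

Run:
```python
from h import *
p=bot.capture("scene");cv2.imwrite("pics/s2.png",cv2.resize(p["image"][90:280,220:420],None,fx=3,fy=3,interpolation=2))
s=bot.read_state();print(s["tcp_pos"],s["wrist_force"])
```

```text
[0.63569669 0.02074289 0.43949436] [-0.81939944 -0.32798286 -0.54861552]
```

View pics/s2.png

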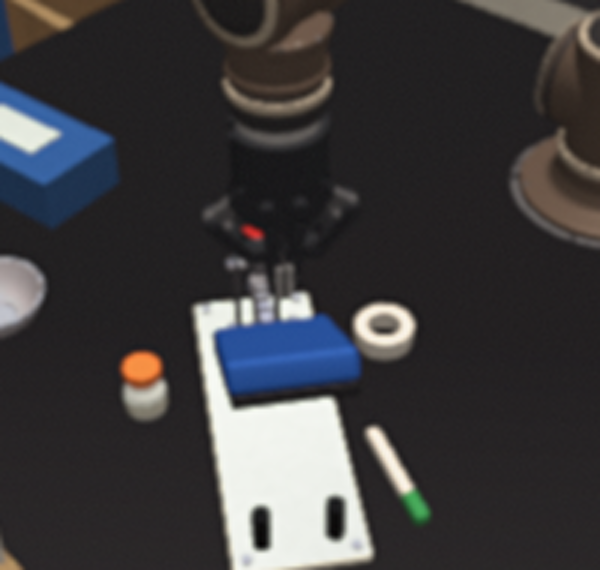

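The paddle still sits low at crop (252,232), so the pawl stayed released. The hand is above the board, so I push down now.

{"api": "carry_out", "payload": {"steps": [[[0,0,0,0,0,-0.25,-1],[0,0,0,0,0,-0.25,-1],[0,0,0,0,0,-0.25,-1],[0,0,0,0,0,-0.25,-1],[0,0,0,0,0,-0.25,-1],[0,0,0,0,0,-0.25,-1],[0,0,0,0,0,-0.25,-1],[0,0,0,0,0,-0.25,-1],[0,0,0,0,0,-0.2,-1],[0,0,0,0,0,-0.2,-1],[0,0,0,0.05,0.06,-0.2,-1],[0,0,0,0.05,0.06,-0.2,-1],[0,0,0,0.05,0.06,-0.2,-1],[0,0,0,0.05,0.06,-0.2,-1],[0,0,0,0.05,0.06,-0.2,-1]]]}}

```text
time_s: 6.88
tcp_pos: [0.6424, 0.0287, 0.3543]
ee_rot: [180.0, -0.0, 51.1]
wrist_force: [0.4, 0.1, 3.5]
width: 0.0
gripper_force: 1.3
```

{"api": "carry_out", "payload": {"steps": [[[0,0,0,0.05,0.06,-0.2,-1],[0,0,0,0.05,0.06,-0.2,-1],[0,0,0,0.05,0.06,-0.2,-1],[0,0,0,0.05,0.06,-0.2,-1],[0,0,0,0.05,0.06,-0.2,-1],[0,0,0,0.05,0.06,-0.2,-1],[0,0,0,0.05,0.06,-0.2,-1],[0,0,0,0.05,0.06,-0.2,-1],[0,0,0,0.05,0.06,-0.2,-1],[0,0,0,0.05,0.06,-0.2,-1],[0,0,0,0.05,0.06,-0.2,-1],[0,0,0,0.05,0.06,-0.2,-1],[0,0,0,0.05,0.06,-0.2,-1],[0,0,0,0.05,0.06,-0.2,-1],[0,0,0,0,0,-0.1,-1],[0,0,0,0,0,-0.1,-1],[0,0,0,0,0,0,-1]]]}}

```text
time_s: 8.3
tcp_pos: [0.6597, 0.0496, 0.2792]
ee_rot: [-180.0, -0.0, 51.1]
wrist_force: [-0.4, 0.7, 0.4]
width: 0.0001
gripper_force: 0.0
```

{"api": "carry_out", "payload": {"steps": [[[0,0,0,0,0,-0.1,-1],[0,0,0,0,0,-0.1,-1],[0,0,0,0,0,-0.1,-1],[0,0,0,0,0,0,-1]]]}}

```text
time_s: 8.63
tcp_pos: [0.6597, 0.0496, 0.2734]
ee_rot: [179.9, -0.1, 51.1]
wrist_force: [-1.5, 2.4, 8.1]
width: -0.0002
gripper_force: 3.7
```

{"api": "carry_out", "payload": {"steps": [[[0,0,0,0,0,-0.08,-1],[0,0,0,0,0,0,-1],[0,0,0,0,0,0,-1],[0,0,0,0,0,0,-1]]]}}

```text
time_s: 8.97
tcp_pos: [0.6596, 0.0496, 0.2733]
ee_rot: [179.9, -0.2, 51.1]
wrist_force: [-3.4, 0.8, 15.5]
width: -0.0004
gripper_force: 7.9
```

The board is on its hard stop at z = 0.100. I lift clear.

{"api": "carry_out", "payload": {"steps": [[[0,0,0,0,0,0.2,-1],[0,0,0,0,0,0.5,-1],[0,0,0,0,0,1,-1],[0,0,0,0,0,1,-1],[0,0,0,0,0,1,-1],[0,0,0,0,0,1,-1],[0,0,0,0,0,1,-1],[0,0,0,0,0,1,-1],[0,0,0,-1,0,0,-1],[0,0,0,-1,0,0,-1],[0,0,0,-1,0,0,-1],[0,0,0,-1,0,0,-1],[0,0,0,-1,0,0,-1],[0,0,0,-1,0,0,-1],[0,0,0,0,0,0,-1],[0,0,0,0,0,0,-1]]]}}

```text
time_s: 10.3
tcp_pos: [0.5087, 0.0493, 0.4381]
ee_rot: [180.0, -0.0, 51.1]
wrist_force: [0.6, -0.6, 0.9]
width: 0.0001
gripper_force: 0.0
```

Run:
```python
from h import *
p=bot.capture("scene");cv2.imwrite("pics/s3.png",cv2.resize(p["image"][90:280,220:420],None,fx=3,fy=3,interpolation=2))
s=bot.read_state();print(s["tcp_pos"],s["wrist_force"])
```

```text
[0.50960335 0.04932598 0.43786538] [-0.10070725  0.12337729 -0.58741469]
```

View pics/s3.png

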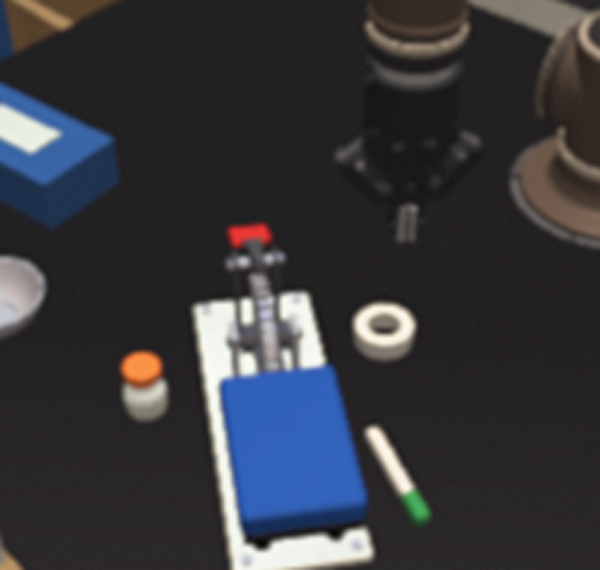

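The board lies flat on its posts (crop (295,450)), the paddle is down (250,235), the bystanders haven't moved and the hand is clear.

```bash
python3 -c "
from rig import bot
print(bot.close_job())"
```

```text
the job is handed in; nothing more can be done
None
```

The job is handed in: the last picture before it shows the pawl released, the board flat on its rest, the bystanders where they were and the hand clear, but the hand-in returned no verdict.

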